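Slide a carton square into the corner stop

TASK

Get the single carton lying askew in front of the low plywood corner stop ready for labelling: push it along the table until its long side lies flat against the long fence and its end is right up against the short end stop. Only push it with the fingers - it must stay flat on the table, never lifted or tipped - and leave the things standing around undisturbed. Finish clear of it.

Things in the scene. Friction and masses are not known exactly. Their poses are not given: they have to be found in the camera images.
- corner_stop: L-shaped plywood stop fixed to the table, 40 mm high, bars 22 mm thick. Origin: the inner corner, at table height. Inner face of the long fence: plane x = 0, running 300 mm from the corner along +y. Inner face of the short end stop: plane y = 0, running 120 mm from the corner along -x. The working area (x < 0, y > 0) lies on the robot's side of the fence; yaw within 0.2 rad of the world axes.
- carton_center (a point): Centre (half-way up) of the loose closed white carton, 85 mm along its x, 135 along its y, 66 high, about 0.17 to 0.34 kg; 1 to 3 N slide it. Starts in the working area, its centre 50 to 100 mm (x) and 50 to 110 mm (y) short of home, turned up to 0.3 rad. Fully home, this point is at x = -0.0425, y = +0.0675 in the corner stop's frame, axes parallel to the stop's.
- tape_measure: Bystander: tape measure, 66x74x36 mm, beyond the free end of the long fence; origin at the centre of its underside.
- small_jar: Bystander: screw-top jar, 43 mm across, 66 mm high, on the outer side of the short end stop; origin at the centre of its underside.
- case: Bystander: black instrument case, 74x112x46 mm, on the left of the table; origin at the centre of its underside.
- tape_roll: Bystander: roll of tape lying flat, 96 mm across, 48 mm high, on the left of the table; origin at the centre of its underside.
There are look-alikes about, which are no part of the job. What is shaped like the part that bears carton_center but orange or purple is not meant.

How it is judged:
By the outcome, as a careful person would: the job done as asked, in the order asked, and still so for the second after the job is handed in, with the robot touching nothing.
It also fails if it takes over 45 s, if anything falls off the work surface, if the arm or the gripper's body presses on something with over 40 N, if the wrist force passes 120 N, or if a joint passes its speed limit or range.

ROBOT

A 6-joint arm with a two-finger parallel gripper is mounted at the origin on the work surface; the furniture and walls round the work are solid. World frame = base frame: x ahead of the robot, y to its left, z up, the work surface at z = 0. Lengths are in m, angles in rad, forces in N, time in s.
With the tool pointing down it reaches from about 0.325 to 0.875 m from the base axis. Payload 4.4 kg.
Tool frame: the origin (TCP) lies midway between the tips of the shut fingers; the grasp point (between the pads) lies 19 mm behind it; z points along the fingers, y is the line along which they close (so a half turn about z gives the same grasp; the last joint's range is limited). The gripper opens to 85 mm and grips with 20 to 120 N. Pads are 22 mm wide; open, the fingers measure 114 mm over their backs; the gripper's body (76 mm by 85 mm) begins 54 mm behind the grasp point. The pads swing forward as they close: fully open they stand 13 mm farther back than shut.
Start: joints at [0.967, 0.207, 1.542, -0, 1.393, -0.15], TCP at [0.252, 0.517, 0.231] pointing down, gripper open.
Joint ranges: [-2.73, 2.73], [-0.86, 2.22], [0.23, 2.46], [-1.11, 4.25], [0.08, 2.63], [-2.82, 2.82]. Speed limits (rad/s): [2.79, 2.79, 3.14, 3.14, 3.14, 3.14].

INTERFACE

Orientations are given as a unit quaternion [x, y, z, w].
In Python, from bench import get_state, get_image, camera_info, finish_job, boxes_of gives the robot as it stands.
- The arm moves only by the tool move_arm, never from a script. Its argument "commands" is a list of rows, each an object of numbers: "rx", "ry", "rz": the turn, a rotation vector about the tool's x, y, z in degrees; "dx", "dy", "dz": the shift along the tool's x, y, z in mm; "fingers": the closure, from -1 (fully open) to 1 (shut), so that 0 is half open. In form: [{"rx": .., "ry": .., "rz": .., "dx": .., "dy": .., "dz": .., "fingers": ..}, ...]. A call has 1 to 10 rows; each row is the pose to reach, as a shift and turn from the pose commanded when the call began, along the tool's axes at that moment; what a row does not reach only later rows make up. A row lasts 1/8 s, in which the tool goes at most 62.5 mm and 10.7 degrees, less where a joint would pass 70% of its speed; a pose out of reach is approached as far as the arm can. A call with a gripper value outside its range is refused whole. The fingers move at their own pace and stop on an object; the grip force is fixed at half the most. Time passes only in rows, so rows that repeat a pose let the fingers close. It gives the time, the measured TCP pose, the force, the opening and the grip force at its end, in the units of the state.
- get_state(): the state, without advancing time (a new reading comes with each control period).
- get_image(name): name is "scene" or "top" or "wrist"; returns (picture, depth): 400x640x3 uint8, red, green, blue; 400x640 float32, m along the optical axis (not along the pixel's ray), 0 where there is no reading.
- camera_info(name): a dict with "K" (3x3 intrinsics, pixels), "rvec" (rotation vector, rad) and "tvec" (3), from world to camera coordinates, as OpenCV has them; the wrist camera has in their place "T_tool_cam" (4x4, takes a point from camera to tool coordinates, whose origin is the TCP and whose axes are the flange's). Camera axes: x right, y down, z forward; pixel columns grow to the right and rows downward; lengths in m; the calibration is good to about 2 mm. A picture is of the moment at which its call begins: read the wrist's pose just before it. camera_info takes no time and is no camera call.
- finish_job(): hands the job in; it is judged then, once.
Trained networks look in the newest picture that a camera, given by its name, has taken for a name from the list of things; names that differ only in an ending like _2 or _b are one class to them, and where a whole thing is asked for, a point or a joint stands for the part that bears it (a point fixed in the world has none). Each returns a list of dicts, best first, with "p" (0 to 1); they miss things now and then, are a little off and sometimes report something else, mostly with a low value. They report only what shows in the picture. A call takes as long as a camera call. They do not tell look-alikes from the thing itself.
- boxes_of(camera, label): "centre" ([x, y, z] in m, in world coordinates, good to about 4 mm: the middle of the surface that is visible of it).
The state is a dict: "time_s": time; "joint_pos": joint angles; "dq": joint speeds; "tau": joint torques, N m; "tcp_pos": TCP position; "ee_rot": TCP orientation; "contact_force": force on the tool from outside, world axes, zero at the start; "torque": the same for the moment, N m; "grip_width": finger opening in m; "grasp_force": force on a finger pad.
Only numpy, scipy, OpenCV 4.12 (cv2) and the standard library are available. Lean on these libraries where they do the work, as an engineer would, in place of code of your own. Each camera call takes 0.05 s, during which the arm holds its last target. There are 200 camera calls.

## Working session

There is one attempt and no reset: what is moved stays moved. The work goes in short steps, Python scripts to look and compute and a tool call to move; the robot and the scene stay as the last step left them, time stands still between calls to the robot, and variables do not carry over. Pictures are saved under pics/ and viewed, at most 10 in all, crops included, and the job is handed in when it is done.

Besides the shell and the picture viewer there is one more tool, called by a JSON object that holds its "api" and its "payload", one argument or row to a line. move_arm: Moves the arm, as the interface text tells. Its arguments: {"type":"object","properties":{"commands":{"type":"array","items":{"type":"object","properties":{"rx":{"type":"number"},"ry":{"type":"number"},"rz":{"type":"number"},"dx":{"type":"number"},"dy":{"type":"number"},"dz":{"type":"number"},"fingers":{"type":"number"}}}}},"required":["commands"]}

```bash
mkdir -p pics; ls; cat > h.py <<'E'
import numpy as np, cv2
from bench import *
def cloud(name):
    im,d=get_image(name); c=camera_info(name); K=np.array(c["K"]); R=cv2.Rodrigues(np.array(c["rvec"]))[0]; t=np.array(c["tvec"]).ravel()
    v,u=np.mgrid[:400,:640]
    P=np.stack([(u-K[0,2])/K[0,0]*d,(v-K[1,2])/K[1,1]*d,d],-1)
    W=(P-t)@R
    W[d==0]=np.nan
    return im,W
def save(n,im): cv2.imwrite("pics/"+n,im[...,::-1])
E
python3 - <<'E'
from h import *
a,W=cloud("top"); save("top.png",a)
for n in ["corner_stop","carton_center","tape_measure","small_jar","case","tape_roll"]:
    print(n,[(np.round(b["centre"],3).tolist(),round(b["p"],2)) for b in boxes_of("top",n)])
np.save("W.npy",W);np.save("a.npy",a)
s=get_state();print(s["time_s"],s["tcp_pos"],s["ee_rot"])
c=camera_info("top");print(c)
E
```

```text
pics
corner_stop [([0.692, -0.084, 0.047], 0.88)]
carton_center [([0.548, -0.033, 0.065], 0.92), ([0.505, 0.148, 0.064], 0.72), ([0.337, -0.118, 0.063], 0.65), ([0.613, 0.282, 0.033], 0.6)]
tape_measure [([0.614, 0.283, 0.033], 0.73)]
small_jar [([0.647, -0.228, 0.065], 0.77)]
case [([0.347, 0.253, 0.046], 0.88)]
tape_roll [([0.459, 0.346, 0.046], 0.96)]
0.35 [0.25196694 0.51664716 0.23098088] [ 2.24958756e-01  9.74368241e-01 -2.78511735e-04 -1.08803451e-04]
{'K': array([[471.9424687 ,   0.        , 318.32760917],
       [  0.        , 471.9424687 , 193.49095471],
       [  0.        ,   0.        ,   1.        ]]), 'rvec': array([ 2.16165236, -2.17594716,  0.14861241]), 'tvec': array([0.05124956, 0.49991353, 1.26940378])}
```

View pics/top.png

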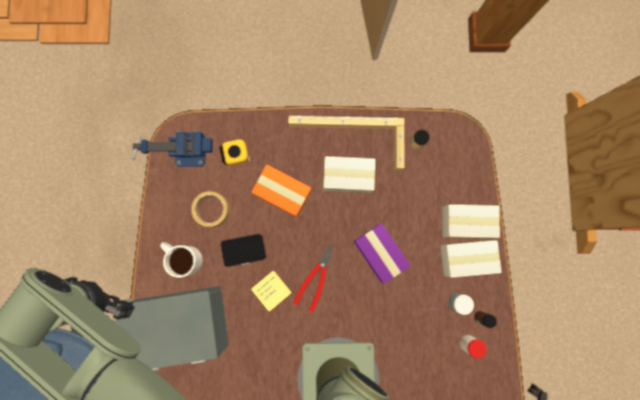

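The candidates are white (350,173), orange (281,190), purple (382,253) and a pair of white ones at (472,220) and (473,258). Only the one at (350,173) is a single white carton in front of the stop. I'll confirm it in an enlarged crop and measure it.

```bash
cat >> h.py <<'E'
def rect(W,xlo,xhi,ylo,yhi,zlo,zhi):
    m=(W[...,0]>xlo)&(W[...,0]<xhi)&(W[...,1]>ylo)&(W[...,1]<yhi)&(W[...,2]>zlo)&(W[...,2]<zhi)
    m=cv2.morphologyEx(m.astype(np.uint8),cv2.MORPH_OPEN,np.ones((3,3)))>0
    P=W[m]; return m,P
def stop_fit(W):
    m,P=rect(W,.5,.8,-.22,.2,.03,.052)
    return m,P
def carton(W,xlo=.46,xhi=.68,ylo=-.19,yhi=.06):
    m,P=rect(W,xlo,xhi,ylo,yhi,.056,.075)
    r=cv2.minAreaRect(P[:,:2].astype(np.float32)*1000)
    return np.array(r[0]),r[1],r[2],cv2.boxPoints(r),np.median(P[:,2]),P[:,:2].mean(0),m
E
python3 - <<'E'
from h import *
W=np.load("W.npy");a=np.load("a.npy")
C=carton(W);print(C[:6])
m,P=stop_fit(W)
c=C[6]; m&=~(cv2.dilate(c.astype(np.uint8),np.ones((9,9)))>0); P=W[m]
print(len(P),P.min(0),P.max(0),np.median(P[:,2]))
# long bar
L=P[(P[:,1]>-.12)&(P[:,0]>.62)]; S=P[(P[:,0]<.66)&(P[:,1]<-.1)]
for n,Q in(("L",L),("S",S)):
    if len(Q)>10:
        r=cv2.minAreaRect(Q[:,:2].astype(np.float32)*1000);print(n,len(Q),r,cv2.boxPoints(r).round(0).tolist(),Q.mean(0))
v=a.copy(); v[m]=[0,255,0]; v[c]=v[c]//2+np.array([127,0,0],np.uint8)
save("crop.png",cv2.resize(np.hstack([a[90:220,270:440],v[90:220,270:440]]),None,fx=2.3,fy=2.3,interpolation=2))
E
```

```text
(array([550.98352051, -35.29937744]), (135.37757873535156, 86.5925064086914), 86.51851654052734, array([[ 503.6567  , -100.23404 ],
       [ 590.0894  , -105.49245 ],
       [ 598.3103  ,   29.635284],
       [ 511.87762 ,   34.893692]], dtype=float32), np.float64(0.06559334648014366), array([ 0.55041647, -0.03467069]))
1285 [ 0.5688938  -0.19078915  0.03004172] [0.7183371  0.12833765 0.0495069 ] 0.039584597853846167
L 733 ((704.824951171875, 4.334327697753906), (248.35955810546875, 25.047929763793945), 88.93357849121094) [[690.0, -120.0], [715.0, -120.0], [720.0, 128.0], [695.0, 129.0]] [0.70359256 0.00326464 0.03950084]
S 274 ((614.0020751953125, -179.20718383789062), (23.252357482910156, 90.45574188232422), 88.93212127685547) [[569.0, -190.0], [659.0, -192.0], [659.0, -168.0], [569.0, -167.0]] [ 0.61297572 -0.17845624  0.03935451]
```

View pics/crop.png

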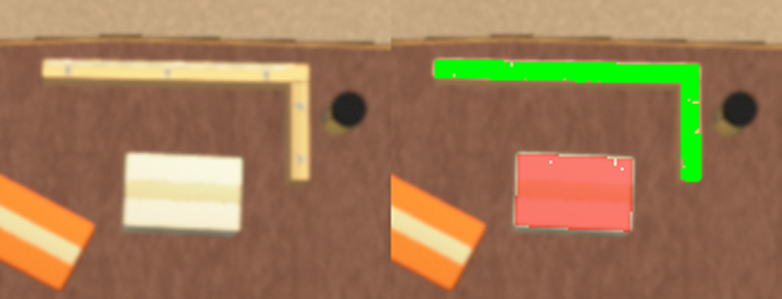

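The crop confirms it: a white carton on its own, askew, inside the L-shaped stop, with the red and green masks matching carton and fence. I measure the corner at about (0.691, -0.169) with yaw -0.019, and the carton at (0.551, -0.035) with yaw -0.061. Both heights check out at 66 and 40 mm.

```bash
cat >> h.py <<'E'
from scipy.spatial.transform import Rotation as Ro
def go(p,yang):
    "shift/turn in tool axes to reach world p with tool y at world angle yang (deg), tool down"
    s=get_state();R=Ro.from_quat(s["ee_rot"]).as_matrix()
    d=R.T@(np.array(p)-s["tcp_pos"])*1000
    cur=np.degrees(np.arctan2(R[1,1],R[0,1])); t=(yang-cur+90)%180-90
    print("t",s["time_s"],"d",d.round(1),"rz",round(-t,1),"F",np.round(s["contact_force"],1),"J",np.round(s["joint_pos"],2),"tcp",s["tcp_pos"].round(4))
E
python3 - <<'E'
from h import *
go([.470,-.037,.15],88.9)
E
```

```text
t 0.35 d [-438.7 -402.    81.2] rz -24.9 F [ 0.3  0.6 -0.5] J [ 0.97  0.21  1.54 -0.    1.39 -0.15] tcp [0.252  0.5166 0.231 ]
```

{"api": "move_arm", "payload": {
  "commands": [
    {"dx": -44,"dy": -40,"rz": -3,"fingers": -1},
    {"dx": -88,"dy": -80,"rz": -6,"fingers": -1},
    {"dx": -132,"dy": -120,"rz": -9,"fingers": -1},
    {"dx": -176,"dy": -160,"rz": -12,"fingers": -1},
    {"dx": -220,"dy": -201,"rz": -15,"fingers": -1},
    {"dx": -264,"dy": -241,"rz": -18,"fingers": -1},
    {"dx": -308,"dy": -281,"rz": -21,"fingers": -1},
    {"dx": -352,"dy": -322,"rz": -24,"fingers": -1},
    {"dx": -396,"dy": -362,"dz": 20,"rz": -25,"fingers": -1},
    {"dx": -439,"dy": -402,"dz": 60,"rz": -25,"fingers": -1}
  ]
}}

```text
schema error: expected keys rx, ry, rz, dx, dy, dz, fingers
```

```bash
python3 - <<'E'
from h import *
go([.470,-.037,.008],88.9)
E
```

```text
t 0.35 d [-438.7 -401.9  223.2] rz -24.9 F [ 0.3  0.6 -0.5] J [ 0.97  0.21  1.54 -0.    1.39 -0.15] tcp [0.252  0.5166 0.231 ]
```

All keys are needed.

{"api": "move_arm", "payload": {
  "commands": [
    {"rx": 0,"ry": 0,"dx": -44,"dy": -40,"dz": 0,"rz": -3,"fingers": -1},
    {"rx": 0,"ry": 0,"dx": -88,"dy": -80,"dz": 0,"rz": -6,"fingers": -1},
    {"rx": 0,"ry": 0,"dx": -132,"dy": -120,"dz": 0,"rz": -9,"fingers": -1},
    {"rx": 0,"ry": 0,"dx": -176,"dy": -160,"dz": 0,"rz": -12,"fingers": -1},
    {"rx": 0,"ry": 0,"dx": -220,"dy": -201,"dz": 0,"rz": -15,"fingers": -1},
    {"rx": 0,"ry": 0,"dx": -264,"dy": -241,"dz": 0,"rz": -18,"fingers": -1},
    {"rx": 0,"ry": 0,"dx": -308,"dy": -281,"dz": 0,"rz": -21,"fingers": -1},
    {"rx": 0,"ry": 0,"dx": -352,"dy": -322,"dz": 0,"rz": -24,"fingers": -1},
    {"rx": 0,"ry": 0,"dx": -396,"dy": -362,"dz": 20,"rz": -25,"fingers": -1},
    {"rx": 0,"ry": 0,"dx": -439,"dy": -402,"dz": 60,"rz": -25,"fingers": -1}
  ]
}}

```text
time_s: 1.6
tcp_pos: [0.4702, -0.0329, 0.1777]
ee_rot: [0.009, 1.0, -0.001, 0.003]
contact_force: [0.9, -0.6, 0.4]
grip_width: 0.0854
grasp_force: 0.0
```

```bash
python3 - <<'E'
from h import *
go([.470,-.037,.008],88.9)
E
```

```text
t 1.6 d [  1.2  -3.9 169.7] rz 0.0 F [ 0.9 -0.6  0.4] J [-0.25  0.03  1.85  0.    1.25 -1.81] tcp [ 0.4702 -0.0329  0.1777]
```

{"api": "move_arm", "payload": {
  "commands": [
    {"rx": 0,"ry": 0,"rz": 0,"dx": 0,"dy": 0,"dz": 40,"fingers": -1},
    {"rx": 0,"ry": 0,"rz": 0,"dx": 0,"dy": 0,"dz": 80,"fingers": -1},
    {"rx": 0,"ry": 0,"rz": 0,"dx": 0,"dy": 0,"dz": 120,"fingers": -1},
    {"rx": 0,"ry": 0,"rz": 0,"dx": 0,"dy": 0,"dz": 150,"fingers": -1},
    {"rx": 0,"ry": 0,"rz": 0,"dx": 0,"dy": 0,"dz": 162,"fingers": -1},
    {"rx": 0,"ry": 0,"rz": 0,"dx": 0,"dy": 0,"dz": 162,"fingers": -1}
  ]
}}

```text
time_s: 2.35
tcp_pos: [0.4676, -0.0301, 0.014]
ee_rot: [0.009, 1.0, 0.0, -0.001]
contact_force: [-0.6, 0.7, -0.6]
grip_width: 0.0856
grasp_force: 0.0
```

```bash
python3 - <<'E'
from h import *
go([.594,-.037,.008],88.9)
E
```

```text
t 2.35 d [-126.5   -4.7    5.8] rz 0.1 F [-0.6  0.7 -0.6] J [-0.25  0.3   1.96  0.    0.89 -1.8 ] tcp [ 0.4676 -0.0301  0.014 ]
```

{"api": "move_arm", "payload": {
  "commands": [
    {"rx": 0,"ry": 0,"rz": 0,"dx": -12,"dy": -4,"dz": 0,"fingers": -1},
    {"rx": 0,"ry": 0,"rz": 0,"dx": -24,"dy": -4,"dz": 0,"fingers": -1},
    {"rx": 0,"ry": 0,"rz": 0,"dx": -36,"dy": -4,"dz": 0,"fingers": -1},
    {"rx": 0,"ry": 0,"rz": 0,"dx": -46,"dy": -4,"dz": 0,"fingers": -1},
    {"rx": 0,"ry": 0,"rz": 0,"dx": -56,"dy": -4,"dz": 0,"fingers": -1},
    {"rx": 0,"ry": 0,"rz": 0,"dx": -66,"dy": -4,"dz": 0,"fingers": -1},
    {"rx": 0,"ry": 0,"rz": 0,"dx": -76,"dy": -4,"dz": 0,"fingers": -1},
    {"rx": 0,"ry": 0,"rz": 0,"dx": -86,"dy": -4,"dz": 0,"fingers": -1},
    {"rx": 0,"ry": 0,"rz": 0,"dx": -96,"dy": -4,"dz": 0,"fingers": -1},
    {"rx": 0,"ry": 0,"rz": 0,"dx": -106,"dy": -4,"dz": 0,"fingers": -1}
  ]
}}

```text
time_s: 3.6
tcp_pos: [0.5744, -0.036, 0.0142]
ee_rot: [0.009, 1.0, 0.0, -0.0]
contact_force: [-2.9, -0.6, 2.3]
grip_width: 0.0855
grasp_force: 1.2
```

```bash
python3 - <<'E'
from h import *
go([.597,-.037,.012],88.9)
a,W=cloud("top"); save("t2.png",cv2.resize(a[80:240,240:450],None,fx=3,fy=3))
E
```

```text
t 3.6 d [-22.6  -0.6   2.2] rz 0.1 F [-2.9 -0.6  2.3] J [-0.21  0.47  1.69  0.    0.98 -1.77] tcp [ 0.5744 -0.036   0.0142]
```

View pics/t2.png

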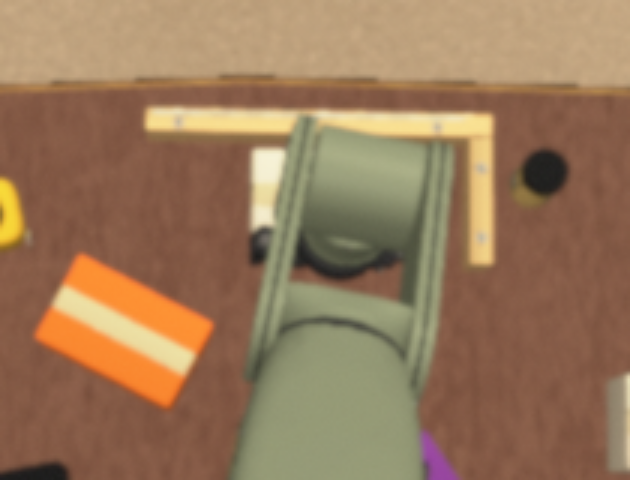

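The carton is moving squarely, with its fence-side edge still about 20 mm short. I'll continue slowly until there is contact.

{"api": "move_arm", "payload": {
  "commands": [
    {"rx": 0,"ry": 0,"rz": 0,"dx": -6,"dy": 0,"dz": 0,"fingers": -1},
    {"rx": 0,"ry": 0,"rz": 0,"dx": -12,"dy": 0,"dz": 0,"fingers": -1},
    {"rx": 0,"ry": 0,"rz": 0,"dx": -17,"dy": 0,"dz": 0,"fingers": -1},
    {"rx": 0,"ry": 0,"rz": 0,"dx": -20,"dy": 0,"dz": 0,"fingers": -1},
    {"rx": 0,"ry": 0,"rz": 0,"dx": -22,"dy": 0,"dz": 0,"fingers": -1}
  ]
}}

```text
time_s: 4.28
tcp_pos: [0.5957, -0.0364, 0.0142]
ee_rot: [0.009, 1.0, 0.0, -0.0]
contact_force: [-2.2, 0.8, 1.9]
grip_width: 0.0854
grasp_force: 1.0
```

{"api": "move_arm", "payload": {
  "commands": [
    {"rx": 0,"ry": 0,"rz": 0,"dx": -2,"dy": 0,"dz": 0,"fingers": -1},
    {"rx": 0,"ry": 0,"rz": 0,"dx": -4,"dy": 0,"dz": 0,"fingers": -1}
  ]
}}

```text
time_s: 4.53
tcp_pos: [0.5956, -0.0363, 0.0142]
ee_rot: [0.009, 1.0, 0.0, -0.005]
contact_force: [-17.1, -1.8, 16.0]
grip_width: 0.0851
grasp_force: 8.3
```

It is firm against the fence. Next I'll back off, rise and turn for the end push.

{"api": "move_arm", "payload": {
  "commands": [
    {"rx": 0,"ry": 0,"rz": 0,"dx": 12,"dy": 0,"dz": 0,"fingers": -1},
    {"rx": 0,"ry": 0,"rz": 0,"dx": 25,"dy": 0,"dz": -15,"fingers": -1},
    {"rx": 0,"ry": 0,"rz": 0,"dx": 25,"dy": 0,"dz": -60,"fingers": -1},
    {"rx": 0,"ry": 0,"rz": 0,"dx": 25,"dy": 0,"dz": -110,"fingers": -1},
    {"rx": 0,"ry": 0,"rz": 10,"dx": 10,"dy": 20,"dz": -115,"fingers": 0},
    {"rx": 0,"ry": 0,"rz": 20,"dx": 0,"dy": 40,"dz": -115,"fingers": 0},
    {"rx": 0,"ry": 0,"rz": 30,"dx": -15,"dy": 60,"dz": -115,"fingers": 0},
    {"rx": 0,"ry": 0,"rz": 40,"dx": -30,"dy": 80,"dz": -115,"fingers": 0},
    {"rx": 0,"ry": 0,"rz": 50,"dx": -40,"dy": 100,"dz": -115,"fingers": 0},
    {"rx": 0,"ry": 0,"rz": 60,"dx": -45,"dy": 106,"dz": -115,"fingers": 0}
  ]
}}

```text
time_s: 5.78
tcp_pos: [0.6474, 0.0701, 0.1291]
ee_rot: [0.509, 0.861, 0.001, 0.001]
contact_force: [0.7, 0.1, -0.0]
grip_width: 0.0424
grasp_force: 0.0
```

```bash
python3 - <<'E'
from h import *
go([.644,.075,.12],-1.1)
a,W=cloud("top"); 
m,P=rect(W,.5,.72,-.19,.08,.056,.075)
print(len(P),P.min(0),P.max(0))
save("t3.png",cv2.resize(a[80:240,240:450],None,fx=3,fy=3))
E
```

```text
t 5.775 d [ 5.9 -0.6  9. ] rz 29.8 F [ 0.7  0.1 -0. ] J [-0.03  0.46  1.44  0.    1.25 -0.53] tcp [0.6474 0.0701 0.1291]
1096 [ 0.60488594 -0.10246249  0.05642273] [0.69331354 0.03213274 0.07404197]
```

View pics/t3.png

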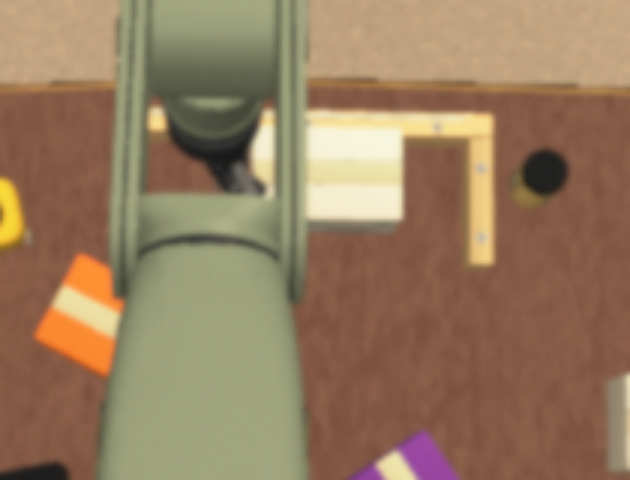

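The carton sits flush along the fence, with about 67 mm still to go toward the end stop. I'll finish the turn and descend behind its end.

{"api": "move_arm", "payload": {
  "commands": [
    {"rx": 0,"ry": 0,"rz": 10,"dx": 3,"dy": 0,"dz": 0,"fingers": 0},
    {"rx": 0,"ry": 0,"rz": 20,"dx": 6,"dy": 0,"dz": 0,"fingers": 0},
    {"rx": 0,"ry": 0,"rz": 30,"dx": 6,"dy": 0,"dz": 0,"fingers": 0},
    {"rx": 0,"ry": 0,"rz": 30,"dx": 6,"dy": 0,"dz": 30,"fingers": 0},
    {"rx": 0,"ry": 0,"rz": 30,"dx": 6,"dy": 0,"dz": 65,"fingers": 0},
    {"rx": 0,"ry": 0,"rz": 30,"dx": 6,"dy": 0,"dz": 95,"fingers": 0},
    {"rx": 0,"ry": 0,"rz": 30,"dx": 6,"dy": 0,"dz": 112,"fingers": 0},
    {"rx": 0,"ry": 0,"rz": 30,"dx": 6,"dy": 0,"dz": 115,"fingers": 0}
  ]
}}

```text
time_s: 6.82
tcp_pos: [0.6427, 0.0738, 0.0129]
ee_rot: [0.713, 0.701, -0.001, -0.001]
contact_force: [0.3, 0.6, 0.6]
grip_width: 0.0424
grasp_force: 0.0
```

```bash
python3 - <<'E'
from h import *
go([.642,-.023,.014],-1.1)
print(Ro.from_quat(get_state()["ee_rot"]).as_matrix().round(2))
E
```

```text
t 6.825 d [-96.8   0.9  -1.1] rz 0.1 F [0.3 0.6 0.6] J [-0.02  0.6   1.5   0.    1.05 -0.  ] tcp [0.6427 0.0738 0.0129]
[[ 0.02  1.   -0.  ]
 [ 1.   -0.02  0.  ]
 [ 0.   -0.   -1.  ]]
```

{"api": "move_arm", "payload": {
  "commands": [
    {"rx": 0,"ry": 0,"rz": 0,"dx": -12,"dy": 0,"dz": 0,"fingers": 0},
    {"rx": 0,"ry": 0,"rz": 0,"dx": -24,"dy": 0,"dz": 0,"fingers": 0},
    {"rx": 0,"ry": 0,"rz": 0,"dx": -33,"dy": 0,"dz": 0,"fingers": 0},
    {"rx": 0,"ry": 0,"rz": 0,"dx": -42,"dy": 0,"dz": 0,"fingers": 0},
    {"rx": 0,"ry": 0,"rz": 0,"dx": -51,"dy": 0,"dz": 0,"fingers": 0},
    {"rx": 0,"ry": 0,"rz": 0,"dx": -60,"dy": 0,"dz": 0,"fingers": 0},
    {"rx": 0,"ry": 0,"rz": 0,"dx": -69,"dy": 0,"dz": 0,"fingers": 0},
    {"rx": 0,"ry": 0,"rz": 0,"dx": -77,"dy": 0,"dz": 0,"fingers": 0},
    {"rx": 0,"ry": 0,"rz": 0,"dx": -84,"dy": 0,"dz": 0,"fingers": 0},
    {"rx": 0,"ry": 0,"rz": 0,"dx": -90,"dy": 0,"dz": 0,"fingers": 0}
  ]
}}

```text
time_s: 8.07
tcp_pos: [0.642, -0.0165, 0.0141]
ee_rot: [0.713, 0.701, -0.0, -0.0]
contact_force: [-0.5, 2.1, 0.8]
grip_width: 0.0427
grasp_force: 0.0
```

{"api": "move_arm", "payload": {
  "commands": [
    {"rx": 0,"ry": 0,"rz": 0,"dx": -3,"dy": 0,"dz": 0,"fingers": 0},
    {"rx": 0,"ry": 0,"rz": 0,"dx": -6,"dy": 0,"dz": 0,"fingers": 0},
    {"rx": 0,"ry": 0,"rz": 0,"dx": -8,"dy": 0,"dz": 0,"fingers": 0}
  ]
}}

```text
time_s: 8.45
tcp_pos: [0.6426, -0.0184, 0.0146]
ee_rot: [0.714, 0.7, 0.004, -0.003]
contact_force: [2.6, 19.9, 4.0]
grip_width: 0.0431
grasp_force: 0.0
```

It made contact, 2-3 mm earlier than expected. I'll back off and look.

{"api": "move_arm", "payload": {
  "commands": [
    {"rx": 0,"ry": 0,"rz": 0,"dx": 12,"dy": 0,"dz": 0,"fingers": 0},
    {"rx": 0,"ry": 0,"rz": 0,"dx": 25,"dy": 0,"dz": 0,"fingers": 0},
    {"rx": 0,"ry": 0,"rz": 0,"dx": 30,"dy": 0,"dz": -40,"fingers": 0},
    {"rx": 0,"ry": 0,"rz": 0,"dx": 60,"dy": 0,"dz": -90,"fingers": 0},
    {"rx": 0,"ry": 0,"rz": 0,"dx": 110,"dy": 0,"dz": -115,"fingers": 0},
    {"rx": 0,"ry": 0,"rz": 0,"dx": 160,"dy": 0,"dz": -115,"fingers": 0},
    {"rx": 0,"ry": 0,"rz": 0,"dx": 160,"dy": 0,"dz": -115,"fingers": 0}
  ]
}}

```text
time_s: 9.32
tcp_pos: [0.6444, 0.1397, 0.1298]
ee_rot: [0.712, 0.703, 0.0, 0.0]
contact_force: [-0.2, -0.0, 1.2]
grip_width: 0.0425
grasp_force: 0.0
```

```bash
python3 - <<'E'
from h import *
a,W=cloud("top"); 
C=carton(W,.55,.72,-.2,.05);print(C[:6])
np.save("W2.npy",W)
m,P=rect(W,.54,.8,-.22,.2,.03,.052)
S=P[(P[:,0]<.66)&(P[:,1]<-.165)]
r=cv2.minAreaRect(S[:,:2].astype(np.float32)*1000);print(r)
go([.594,-.10,.014],88.9)
save("t4.png",cv2.resize(a[90:190,310:440],None,fx=5,fy=5,interpolation=2))
E
```

```text
(array([ 647.53039551, -100.42211151]), (133.40017700195312, 85.71013641357422), 88.67691040039062, array([[ 603.14667 , -166.11488 ],
       [ 688.8339  , -168.09395 ],
       [ 691.9141  ,  -34.72934 ],
       [ 606.22687 ,  -32.750275]], dtype=float32), np.float64(0.06580146715396287), array([ 0.64697037, -0.10120425]))
((614.0172119140625, -179.31089782714844), (23.51022720336914, 90.03594207763672), 88.47679901123047)
t 9.375 d [-238.2  -46.8  115.3] rz -89.7 F [ 0.4  0.6 -0.7] J [ 0.08  0.47  1.41 -0.    1.26  0.09] tcp [0.6443 0.1376 0.1291]
```

View pics/t4.png

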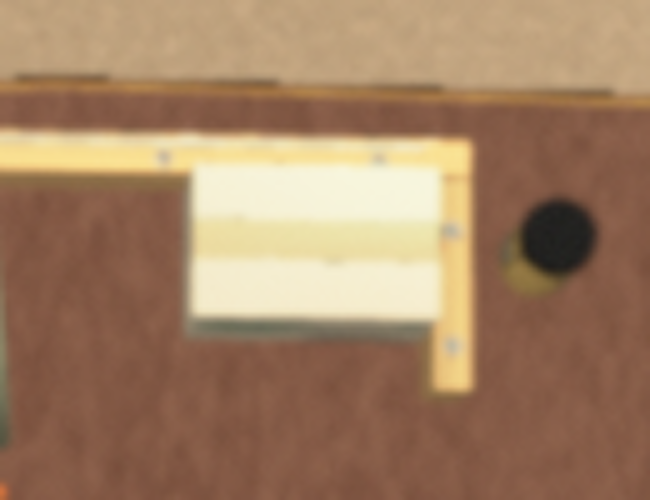

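The carton is at (0.6475, -0.1004), parallel to the stop and within about 2 mm of home, with its end against the short stop. I'll make one gentle press toward the fence to close any residual gap.

{"api": "move_arm", "payload": {
  "commands": [
    {"rx": 0,"ry": 0,"rz": -10,"dx": -24,"dy": -14,"dz": 0,"fingers": 0},
    {"rx": 0,"ry": 0,"rz": -20,"dx": -50,"dy": -30,"dz": 0,"fingers": 0},
    {"rx": 0,"ry": 0,"rz": -30,"dx": -76,"dy": -46,"dz": 0,"fingers": 0},
    {"rx": 0,"ry": 0,"rz": -40,"dx": -102,"dy": -62,"dz": 0,"fingers": 0},
    {"rx": 0,"ry": 0,"rz": -50,"dx": -128,"dy": -76,"dz": 0,"fingers": 0},
    {"rx": 0,"ry": 0,"rz": -60,"dx": -154,"dy": -80,"dz": 0,"fingers": 0},
    {"rx": 0,"ry": 0,"rz": -70,"dx": -180,"dy": -80,"dz": 0,"fingers": 0},
    {"rx": 0,"ry": 0,"rz": -80,"dx": -206,"dy": -80,"dz": 0,"fingers": 0},
    {"rx": 0,"ry": 0,"rz": -90,"dx": -232,"dy": -80,"dz": 0,"fingers": 0},
    {"rx": 0,"ry": 0,"rz": -90,"dx": -236,"dy": -80,"dz": 0,"fingers": 0}
  ]
}}

```text
time_s: 10.62
tcp_pos: [0.5599, -0.1012, 0.1288]
ee_rot: [0.012, 1.0, -0.0, -0.001]
contact_force: [-0.0, 0.2, -0.1]
grip_width: 0.0425
grasp_force: 0.0
```

```bash
python3 - <<'E'
from h import *
go([.562,-.098,.014],88.9)
E
```

```text
t 10.625 d [ -2.2   3.4 114.8] rz -0.2 F [-0.   0.2 -0.1] J [-0.33  0.3   1.65 -0.    1.19 -1.88] tcp [ 0.5599 -0.1012  0.1288]
```

{"api": "move_arm", "payload": {
  "commands": [
    {"rx": 0,"ry": 0,"rz": 0,"dx": 0,"dy": 2,"dz": 35,"fingers": 0},
    {"rx": 0,"ry": 0,"rz": 0,"dx": 0,"dy": 2,"dz": 70,"fingers": 0},
    {"rx": 0,"ry": 0,"rz": 0,"dx": 0,"dy": 2,"dz": 100,"fingers": 0},
    {"rx": 0,"ry": 0,"rz": 0,"dx": 0,"dy": 2,"dz": 115,"fingers": 0},
    {"rx": 0,"ry": 0,"rz": 0,"dx": -10,"dy": 2,"dz": 115,"fingers": 0},
    {"rx": 0,"ry": 0,"rz": 0,"dx": -20,"dy": 2,"dz": 115,"fingers": 0},
    {"rx": 0,"ry": 0,"rz": 0,"dx": -26,"dy": 2,"dz": 115,"fingers": 0},
    {"rx": 0,"ry": 0,"rz": 0,"dx": -30,"dy": 2,"dz": 115,"fingers": 0},
    {"rx": 0,"ry": 0,"rz": 0,"dx": -33,"dy": 2,"dz": 115,"fingers": 0}
  ]
}}

```text
time_s: 11.75
tcp_pos: [0.5919, -0.0968, 0.0141]
ee_rot: [0.009, 1.0, 0.0, -0.002]
contact_force: [-9.1, -0.3, 3.3]
grip_width: 0.043
grasp_force: 0.0
```

{"api": "move_arm", "payload": {
  "commands": [
    {"rx": 0,"ry": 0,"rz": 0,"dx": -2,"dy": 0,"dz": 0,"fingers": 0},
    {"rx": 0,"ry": 0,"rz": 0,"dx": -3,"dy": 0,"dz": 0,"fingers": 0}
  ]
}}

```text
time_s: 12.0
tcp_pos: [0.5916, -0.0965, 0.0128]
ee_rot: [0.009, 1.0, 0.001, -0.006]
contact_force: [-11.8, 0.0, 2.7]
grip_width: 0.042
grasp_force: 0.0
```

It is firm at once, with no movement, and the 3 mm difference matches the end push with half-open fingers. I'll retreat and check.

{"api": "move_arm", "payload": {
  "commands": [
    {"rx": 0,"ry": 0,"rz": 0,"dx": 12,"dy": 0,"dz": 0,"fingers": 0},
    {"rx": 0,"ry": 0,"rz": 0,"dx": 25,"dy": 0,"dz": 0,"fingers": 0},
    {"rx": 0,"ry": 0,"rz": 0,"dx": 30,"dy": 0,"dz": -40,"fingers": 0},
    {"rx": 0,"ry": 0,"rz": 0,"dx": 50,"dy": 0,"dz": -90,"fingers": 0},
    {"rx": 0,"ry": 0,"rz": 0,"dx": 80,"dy": 40,"dz": -140,"fingers": 0},
    {"rx": 0,"ry": 0,"rz": 0,"dx": 110,"dy": 90,"dz": -170,"fingers": 0},
    {"rx": 0,"ry": 0,"rz": 0,"dx": 130,"dy": 140,"dz": -180,"fingers": 0},
    {"rx": 0,"ry": 0,"rz": 0,"dx": 130,"dy": 190,"dz": -180,"fingers": 0},
    {"rx": 0,"ry": 0,"rz": 0,"dx": 130,"dy": 200,"dz": -180,"fingers": 0},
    {"rx": 0,"ry": 0,"rz": 0,"dx": 130,"dy": 200,"dz": -180,"fingers": 0}
  ]
}}

```text
time_s: 13.25
tcp_pos: [0.4699, 0.1051, 0.1942]
ee_rot: [0.008, 1.0, -0.0, 0.0]
contact_force: [0.3, 0.3, -0.6]
grip_width: 0.0425
grasp_force: 0.0
```

```bash
python3 - <<'E'
from h import *
a,W=cloud("top"); 
C=carton(W,.55,.72,-.2,.05);print(C[:6])
save("t5.png",a)
for n in ["tape_measure","small_jar","case","tape_roll"]:
    print(n,[(np.round(b["centre"],3).tolist(),round(b["p"],2)) for b in boxes_of("top",n)])
s=get_state();print(s["time_s"],s["tcp_pos"],s["contact_force"])
E
```

```text
(array([ 648.56286621, -100.7756424 ]), (135.0517120361328, 88.11913299560547), 88.49620056152344, array([[ 602.7464  , -167.12198 ],
       [ 690.83514 , -169.43451 ],
       [ 694.37933 ,  -34.429306],
       [ 606.2906  ,  -32.116776]], dtype=float32), np.float64(0.06577543255081501), array([ 0.64723755, -0.09964958]))
tape_measure [([0.614, 0.284, 0.032], 0.94)]
small_jar [([0.643, -0.227, 0.062], 0.56)]
case [([0.35, 0.264, 0.048], 0.59)]
tape_roll [([0.459, 0.346, 0.044], 0.73), ([0.642, -0.097, 0.065], 0.32)]
13.5 [0.47030098 0.10371747 0.19389396] [ 0.35403173  1.06689364 -0.4825674 ]
```

View pics/t5.png

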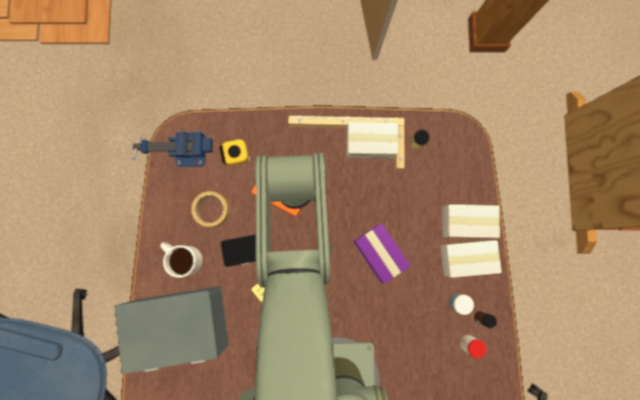

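The carton sits at (372,139), tight in the corner. The bystanders haven't moved; the case is only partly hidden by the arm. The arm is clear, so I'm handing in.

```bash
python3 -c "
from bench import *
print(finish_job())"
```

```text
the job is handed in; nothing more can be done
None
```

I pushed the carton flush against the long fence and up to the short end stop. The camera puts it within about 1 mm of home, the bystanders show as undisturbed, and I handed the job in at about 13.5 s with the arm clear; no verdict was returned.

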